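# Draw the shielded store's bolt with the hooked rod

### The job

Take the hooked rod from its stand and, keeping the hand and arm off the shielded store, reach the hook under the clear hood into the bolt's ring and draw the bolt towards you until it is hard against its stop; keep a firm pull of about 15 N on it there for a second, never pulling or pushing on the bolt with more than 20 N. Then unhook, leaving the bolt drawn, and lay the rod back in its stand the way it lay, let go and withdraw. Leave the bottle, the dishes and the tube rack where they are.

Things in the scene. Friction and masses are not known exactly. Their poses are not given: they have to be found in the camera images.
- store: Shielded store, fixed: white base plate 12 mm thick (x -150 to 170, y +-110 mm), a white chest with grey lid on its far part (x from 57, 86 mm high) and a clear hood in front of it. Origin: bench level, near under the bolt's ring when shut; x points from the open front to the chest. The bolt runs along x at y = 0, in a steel guide (x 33 to 57, y +-19, 50 mm high).
- hood (a point): Middle of the front edge of the hood's roof, underside, 112 mm above the bench, at x = -90 mm in the store's frame. The clear acrylic roof, 8 mm thick and 200 mm wide, reaches from here to the chest; side walls 6 mm thick at y +-97 mm; open towards the robot.
- eye (a point): Centre of the ring on the near end of the bolt: flat-lying dark steel ring of 8 mm bar, 26 mm clear hole (vertical axis), 42 mm outside, centre 34 mm above the bench, base plate below at 12 mm. It moves with the bolt along the store's -x (towards the robot) with 2 to 4 N of friction and stays where left; starts at x -20 to +10 mm; the rigid stop is hidden and differs: x -40 to -60 mm.
- rod: Hooked rod, 0.15 to 0.3 kg: black handle 150 long x 20 x 20 mm square, then an 8 mm round steel rod that goes on from the handle's +x end along its axis to x = 220 mm and there turns square down (its -z), ending 40 mm below the axis. Origin: centre of the handle; x along the rod to the hook, z up as it lies in the stand. Balances about 30 mm ahead of the handle's centre.
- hook (a point): Lower end of the rod's down-turned prong (8 mm diameter, rounded end), at (220, 0, -40) mm in the rod's frame.
- stand: White rod stand, fixed: base 170 x 80 x 10 mm, two saddles 12 mm thick at x = +-55 mm with floors 52 mm above the bench and flared cheeks 68 mm high, 23 mm apart at the floor, 36 at the top. Origin: bench level, centre. The rod lies with its handle in both saddles, handle centre 62 mm above the origin, hook to +x; 98 mm between the saddles are free for fingers.
- bottle: Amber glass bottle, 60 mm diameter, 140 mm tall, standing; origin at the centre of its underside. Bystander.
- dishes: Stack of white dishes, 90 mm diameter, 45 mm tall; origin at the centre of its underside. Bystander.
- tuberack: Grey tube rack 70 x 140 mm, 75 mm tall with its tubes; origin at the centre of its underside. Bystander.
Mind the look-alikes: they are no part of the job. What is shaped like the stand but purple or yellow is not meant.

How it is judged:
On the way, in this order (a step that is already met when the one before it is completed fails the run):
1. the rod is lifted at least 20 mm out of its stand (z of rod in the frame of stand above 0.082 m), for 0.1 s.
2. the bolt is drawn to its stop (never nearer than 40 mm) and held there by the rod with a pull of at least 9 N for 0.4 s (x of eye in the frame of store below -0.038 m and contact force between rod and bolt above 9 N), for 0.4 s.
At the end, for the whole second after the job is handed in: The bolt is still drawn (ring centre at least 36 mm in front of the store's origin); the rod lies at rest in both saddles of its stand (handle centre within 20 mm along, 8 mm across and 4 mm in height of its place, level within 0.1 rad), hook end the way it was and prong down (x of eye in the frame of store below -0.036 m and z of rod in the frame of stand between 0.058 and 0.066 m and x of rod in the frame of stand between -0.02 and 0.02 m and y of rod in the frame of stand between -0.008 and 0.008 m and x of hook in the frame of stand above 0.19 m and angle between rod's own z axis and vertical below 0.1 rad and linear speed of rod below 0.02 m/s); the robot touches nothing.
It fails at once if the rod presses on the bolt with more than 20 N (contact force between rod and bolt above 20 N).
It fails at once if the fingers or the arm touch the store or its bolt (contact force between any of the fingers, the arm and store above 0.5 N).
It fails at once if the bottle, dishes or tube rack are moved by more than 15 mm (distance of any of bottle, dishes, tuberack from where it was at the start of the episode above 0.015 m).
It also fails if it takes over 67 s, if anything falls off the work surface, if the arm or the gripper's body presses on something with over 40 N, if the wrist force passes 120 N, or if a joint passes its speed limit or range.

### The arm

A 6-joint arm with a two-finger parallel gripper is mounted at the origin on the work surface. World frame = base frame: x ahead of the robot, y to its left, z up, the work surface at z = 0. Lengths are in m, angles in rad, forces in N, time in s.
With the tool pointing down it reaches from about 0.4 to 0.925 m from the base axis. Payload 12.5 kg.
Tool frame: the origin (TCP) lies midway between the tips of the shut fingers; the grasp point (between the pads) lies 19 mm behind it; z points along the fingers, x is the direction in which the jaws open and shut, and the axes are right-handed (so a half turn about z gives the same grasp; the last joint's range is limited). The gripper opens to 95 mm and grips with 3 to 60 N. Pads are 20 mm wide; open, the fingers measure 119 mm over their backs; the gripper's body (75 mm by 180 mm) begins 59 mm behind the grasp point.
Start: joints at [-1.262, 0.491, 1.559, -0, 1.092, -0.106], TCP at [0.252, -0.572, 0.215] pointing down, gripper open.
Joint ranges: [-3.1, 3.1], [-0.84, 2.19], [0.05, 2.79], [-1.13, 4.28], [0.06, 2.93], [-2.69, 2.69]. Speed limits (rad/s): [2.22, 2.22, 2.79, 3.14, 3.14, 3.14].

### API

Orientations are given as a rotation vector (axis times angle).
In Python, from workcell import goto, movel, set_joints, gripper_open, grab, pause, inverse_kinematics, observe, get_image, get_calibration, IKError, hand_in, regions_of gives the robot as it stands. Calls block until the motion is done:
- goto(position, orientation): joint-space move of the TCP to a pose.
- movel(position, attitude=None, speed=0.15, max_force=None): straight line of the TCP; attitude=None keeps the orientation; speed is the mean speed in m/s. With max_force (N) it stops when the force on the tool has changed by that much, and returns True; else False.
- set_joints(angles): joint-space move.
- gripper_open() and grab(): open the fingers fully, or close them until they stop; the grip force is fixed at half the most.
- pause(seconds).
- inverse_kinematics(position, orientation): joint angles nearest the present ones, or None.
- observe(): the state.
- get_image(name): name is "scene" or "top"; returns the picture (420x560x3 uint8, red, green, blue); there is no depth.
- get_calibration(name): a dict with "K" (3x3 intrinsics, pixels), "world_to_cam" (4x4, takes a point from world to camera coordinates). Camera axes: x right, y down, z forward; pixel columns grow to the right and rows downward; lengths in m; the calibration is good to about 2 mm. A picture is of the moment at which its call begins. get_calibration takes no time and is no camera call.
A pose or a line that the arm cannot do raises IKError and nothing moves.
- hand_in(): hands the job in, once; it reports no verdict.
Trained networks look in the newest picture that a camera, given by its name, has taken for a name from the list of things; names that differ only in an ending like _2 or _b are one class to them, and where a whole thing is asked for, a point or a joint stands for the part that bears it (a point fixed in the world has none). Each returns a list of dicts, best first, with "confidence" (0 to 1); they miss things now and then, are a little off and sometimes report something else, mostly with a low value. They report only what shows in the picture. A call takes as long as a camera call. They do not tell look-alikes from the thing itself.
- regions_of(camera, thing): "pixels" (420x560 bool, what is visible of it) and "rect" ([centre column, centre row, width, height] in pixels, round what is visible of it).
The state is a dict: "clock": time; "joint_pos": joint angles; "dq": joint speeds; "effort": joint torques, N m; "tool_pos": TCP position; "tcp_rot": TCP orientation; "wrist_force": force on the tool from outside, world axes, zero at the start; "wrist_torque": the same for the moment, N m; "opening": finger opening in m.
Only numpy, scipy, OpenCV 4.12 (cv2) and the standard library are available. Lean on these libraries where they do the work, as an engineer would, in place of code of your own. Each camera call takes 0.05 s, during which the arm holds its last target.

## Working session

There is one attempt and no reset: what is moved stays moved. The work goes in short steps, each a Python script; the robot and the scene stay as the last script left them, time stands still between calls to the robot, and variables do not carry over. Pictures are saved under pics/ and viewed, and the job is handed in when it is done.

```bash
ls; mkdir -p pics; python3 - <<'E'
from workcell import *
import cv2
for n in ("scene","top"):
    im=get_image(n); cv2.imwrite(f"pics/{n}0.png",im[:,:,::-1])
    c=get_calibration(n); print(n,c["K"].tolist(),c["world_to_cam"].round(4).tolist())
print(observe())
E
```

```text
pics
scene [[437.0199120024152, 0.0, 274.7850786086894], [0.0, 437.0199120024152, 209.28793951672924], [0.0, 0.0, 1.0]] [[-0.2928, 0.9561, -0.01, 0.1928], [0.7593, 0.2261, -0.6102, -0.3836], [-0.5812, -0.1863, -0.7922, 1.7377], [0.0, 0.0, 0.0, 1.0]]
top [[426.7070917389611, 0.0, 279.82003229927966], [0.0, 426.7070917389611, 206.9353919991035], [0.0, 0.0, 1.0]] [[-0.0094, -0.9999, -0.0083, -0.0034], [-0.9923, 0.0104, -0.1232, 0.613], [0.1233, 0.007, -0.9923, 1.1962], [0.0, 0.0, 0.0, 1.0]]
{'clock': 0.1, 'joint_pos': array([-1.26161812e+00,  4.91490528e-01,  1.55936111e+00, -3.14219663e-05,
        1.09171383e+00, -1.05607325e-01]), 'dq': array([ 0.00149477, -0.00219397, -0.00034873, -0.00011314,  0.00011876,
       -0.00011677]), 'effort': array([ 4.30830085e-03, -6.13621616e+01, -2.58606327e+01,  6.94239722e-02,
        4.69751470e-02, -5.92955325e-05]), 'tool_pos': array([ 0.25181768, -0.57180029,  0.21413506]), 'tcp_rot': array([-2.63076946e+00,  1.71608000e+00,  1.21215737e-03]), 'wrist_force': array([ 0.02475973, -0.89305907,  0.36118895]), 'wrist_torque': array([ 0.02990559, -0.00779303, -0.00965774]), 'opening': 0.09493204094046555}
```

View pics/scene0.png

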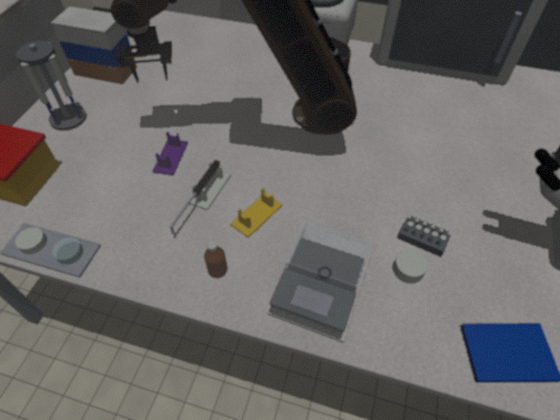

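View pics/top0.png

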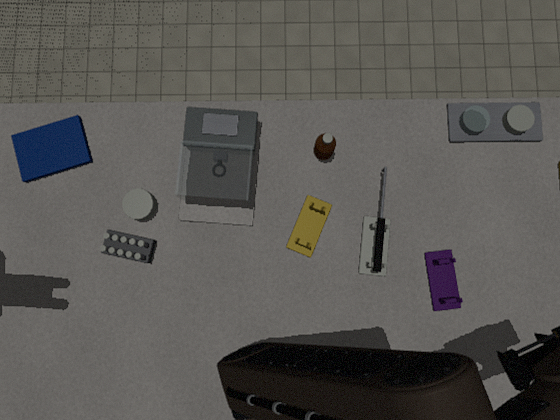

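The top view shows the white stand and rod near (378,240) with the hook end near (384,170). The store is at (220,165) with its ring at about (219,170), and the yellow and purple stands are decoys. I'll zoom in and get the regions.

```bash
cat > h.py <<'E'
import numpy as np, cv2
from workcell import *
def cal(n):
    c=get_calibration(n); return np.array(c["K"]),np.array(c["world_to_cam"])
def proj(n,P):
    K,T=cal(n); P=np.atleast_2d(P); c=P@T[:3,:3].T+T[:3,3]; p=c@K.T; return p[:,:2]/p[:,2:]
def back(n,uv,z):
    K,T=cal(n); R=T[:3,:3]; o=-R.T@T[:3,3]
    uv=np.atleast_2d(uv).astype(float); d=np.c_[uv,np.ones(len(uv))]@np.linalg.inv(K).T@R
    z=np.broadcast_to(z,(len(uv),)); s=(z-o[2])/d[:,2]; return o+s[:,None]*d
def crop(n,im,r,k,name):
    x0,y0,x1,y1=r; c=im[y0:y1,x0:x1,::-1]; c=cv2.resize(c,None,fx=k,fy=k,interpolation=cv2.INTER_CUBIC)
    c=np.clip(c.astype(float)*1.8,0,255).astype(np.uint8)
    cv2.imwrite("pics/"+name,c)
E
python3 - <<'E'
from h import *
t=get_image("top"); s=get_image("scene")
np.save("t.npy",t);np.save("s.npy",s)
crop("top",t,(340,155,420,285),4.5,"c1.png")
crop("top",t,(165,95,275,235),4,"c2.png")
crop("scene",s,(255,215,385,345),4.5,"c3.png")
crop("scene",s,(150,140,250,240),5.5,"c4.png")
for n in ("top","scene"):
  for th in ("rod","stand","store","eye","hook","bottle","dishes","tuberack"):
    for r in regions_of(n,th)[:4]:
        print(n,th,round(r["confidence"],2),np.round(r["rect"],1), int(r["pixels"].sum()))
E
```

```text
top rod 0.93 [381.2 221.1  18.4 104.1] 560
top stand 0.96 [308.2 226.2  42.   59.6] 1568
top stand 0.84 [373.9 245.1  33.9  65.2] 1167
top stand 0.66 [441.9 278.4  37.2  60.6] 1690
top stand 0.47 [140.4 202.6  34.9  35.1] 843
top store 0.73 [217.8 165.2  86.1 113.7] 8972
top hook 0.63 [378.7 217.9  14.6 104.1] 660
top bottle 0.71 [325.2 146.5  26.6  27.2] 457
top dishes 0.74 [139.8 203.9  35.1  36.1] 864
top tuberack 0.72 [129.  246.1  53.8  34.3] 1307
scene rod 0.86 [195.8 196.8  47.3  75.7] 406
scene stand 0.75 [170.2 153.8  31.3  39.3] 847
scene stand 0.62 [255.4 214.4  47.4  46.6] 1053
scene stand 0.6 [207.9 185.5  40.5  45.8] 730
scene store 0.93 [319.3 282.3 105.6 117.4] 8104
scene bottle 0.88 [215.8 260.8  22.4  39.2] 670
scene bottle 0.62 [409.  267.8  36.3  33.4] 854
scene dishes 0.57 [410.1 267.   36.6  39.6] 894
scene tuberack 0.96 [424.7 237.2  58.   45.3] 1318
```

```bash
python3 - <<'E'
import cv2,numpy as np
a=[cv2.imread(f"pics/c{i}.png") for i in (1,2)]
h=max(x.shape[0] for x in a)
print([x.shape for x in a])
o=np.hstack([cv2.copyMakeBorder(x,0,h-x.shape[0],0,0,0) for x in a]); cv2.imwrite("pics/c12.png",o[:, :800])
E
```

```text
[(585, 360, 3), (560, 440, 3)]
```

View pics/c1.png

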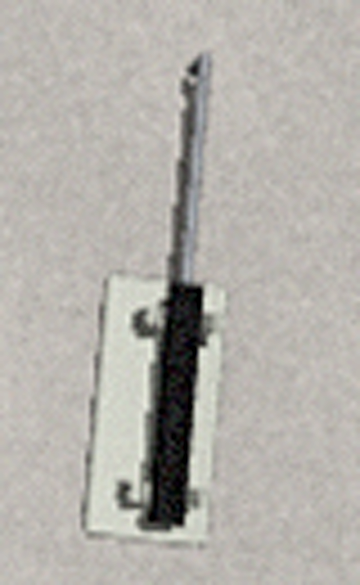

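View pics/c2.png

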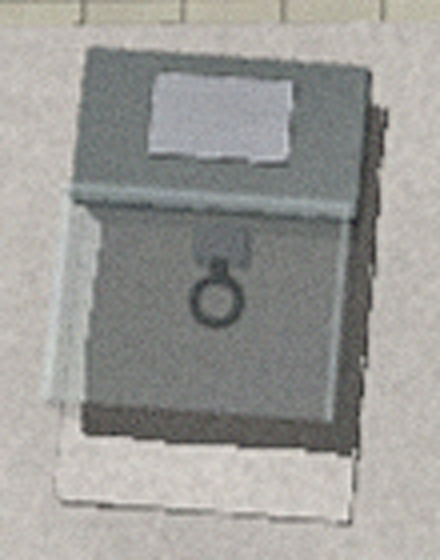

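View pics/c3.png

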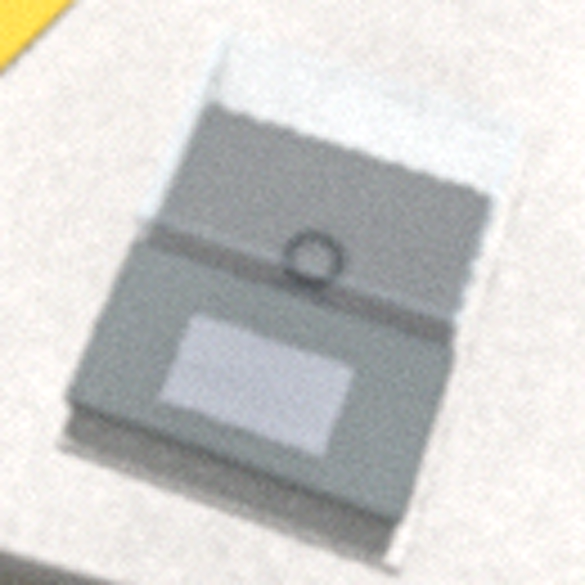

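View pics/c4.png

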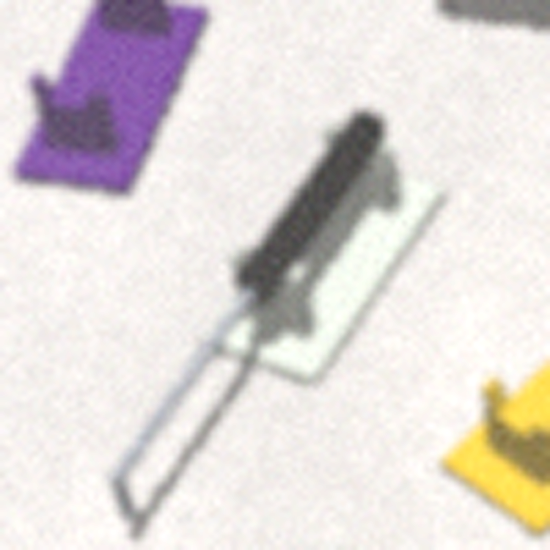

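```bash
cat > fit.py <<'E'
from h import *
from scipy.optimize import least_squares
def px(pts,off,k): return (np.array(pts,float)+.5)/k-.5+np.array(off)
def rep(name,cam,pts,off,k,z): print(name,back(cam,px(pts,off,k),z)[:,:].round(4).tolist())
T=((340,155),4.5);S=((150,140),5.5);T2=((165,95),4);S3=((255,215),4.5)
# rod points top view: bend (axis z .062), handle front mid-top z.072, rear mid-top
rep("rod top bend",'top',[(205,57)],*T,.062)
rep("rod top front",'top',[(186,285)],*T,.072); rep("rod top rear",'top',[(166,525)],*T,.072)
rep("rod sc bend",'scene',[(118,481)],*S,.062); rep("rod sc tip",'scene',[(136,535)],*S,.022)
rep("stand base top",'top',[(107,275),(225,293),(209,543),(85,533)],*T,.01)
rep("stand base sc",'scene',[(443,195),(316,380)],*S,.01)
rep("store near top",'top',[(58,500),(350,522)],*T2,.012)
rep("lid top",'top',[(90,47),(370,67)],*T2,.086)
rep("hood near top",'top',[(46,402),(334,420)],*T2,.12)
rep("ring top",'top',[(218,301)],*T2,.034)
rep("ring sc",'scene',[(314,259)],*S3,.034)
rep("store far sc",'scene',[(62,445),(388,570)],*S3,.012)
rep("lid sc",'scene',[(68,403),(395,522)],*S3,.086)
rep("hood near sc",'scene',[(222,38),(520,128)],*S3,.12)
E
python3 fit.py
```

```text
rod top bend [[0.7212, -0.3123, 0.062]]
rod top front [[0.5747, -0.2923, 0.072]]
rod top rear [[0.4273, -0.2744, 0.072]]
rod sc bend [[0.7187, -0.3108, 0.062]]
rod sc tip [[0.7263, -0.3048, 0.022]]
stand base top [[0.5878, -0.2552, 0.01], [0.5752, -0.3318, 0.01], [0.4139, -0.3149, 0.01], [0.421, -0.2355, 0.01]]
stand base sc [[0.4256, -0.2343, 0.01], [0.5865, -0.2548, 0.01]]
store near top [[0.5816, 0.2879, 0.012], [0.5632, 0.0726, 0.012]]
lid top [[0.9004, 0.2533, 0.086], [0.883, 0.0525, 0.086]]
hood near top [[0.638, 0.271, 0.12], [0.6236, 0.0755, 0.12]]
ring top [[0.725, 0.1678, 0.034]]
ring sc [[0.721, 0.1691, 0.034]]
store far sc [[0.8795, 0.0493, 0.012], [0.899, 0.2568, 0.012]]
lid sc [[0.8849, 0.0564, 0.086], [0.9008, 0.2529, 0.086]]
hood near sc [[0.63, 0.0806, 0.12], [0.6438, 0.2746, 0.12]]
```

```bash
cat >> h.py <<'E'
from scipy.spatial.transform import Rotation as Ro
SY=-0.121; ST=np.array([.5008,-.2843,0.]); OY=-0.086; OR=np.array([.7215,.1675,0.])
GX=.010  # grasp along the rod
SGN=-1
def Rrod(yaw,th): return Ro.from_euler('ZY',[yaw,-th]).as_matrix()
def tool_from_rod(p,R,gx=GX,dz=0.):
    # returns TCP pose gripping rod with origin p, rot R
    M=np.array([[0,SGN,0],[SGN,0,0],[0,0,-1.]]) # cols = tool axes in rod frame
    Rt=R@M
    return p+R@np.array([gx,0,-.019+dz]), Ro.from_matrix(Rt).as_rotvec()
def at_tip(tip,yaw,th):
    R=Rrod(yaw,th); return tool_from_rod(tip-R@np.array([.22,0,-.04]),R)
def store(x,y,z):
    c,s=np.cos(OY),np.sin(OY); return OR+np.array([c*x-s*y,s*x+c*y,z])
E
python3 - <<'E'
import h
from h import *
for sg in (-1,1):
    h.SGN=sg
    for nm,pr in (("grasp",tool_from_rod(ST+[0,0,.062],Rrod(SY,0))),("front",at_tip(store(-.125,0,.055),OY,.08)),("ring",at_tip(store(.002,0,.018),OY,.08)),("stop",at_tip(store(-.06,0,.018),OY,.08))):
        j=inverse_kinematics(*pr); print(sg,nm,pr[0].round(3),None if j is None else j.round(2))
E
```

```text
-1 grasp [ 0.511 -0.286  0.043] [-0.62  0.65  1.81  0.    0.68  1.07]
-1 front [0.387 0.196 0.059] [ 0.34  0.48  2.21 -0.09  0.38  2.08]
-1 ring [0.513 0.185 0.022] [ 0.24  0.64  1.97 -0.06  0.46  1.95]
-1 stop [0.451 0.191 0.022] [ 0.28  0.59  2.1  -0.08  0.37  2.01]
1 grasp [ 0.511 -0.286  0.043] [-0.62  0.65  1.81 -0.    0.68 -2.07]
1 front [0.387 0.196 0.059] [ 0.34  0.48  2.21 -0.09  0.38 -1.07]
1 ring [0.513 0.185 0.022] [ 0.24  0.64  1.97 -0.06  0.46 -1.2 ]
1 stop [0.451 0.191 0.022] [ 0.28  0.59  2.1  -0.08  0.37 -1.13]
```

```bash
python3 - <<'E'
from h import *
p,r=tool_from_rod(ST+[0,0,.062],Rrod(SY,0))
goto(p+[0,0,.12],r); print(observe()["clock"])
movel(p,speed=.1,max_force=8)
print(observe()["tool_pos"]-p)
grab(); o=observe(); print(o["clock"],o["opening"],o["wrist_force"],o["tool_pos"])
np.save("grasp.npy",np.r_[o["tool_pos"],o["tcp_rot"],p,r])
pause(.05)
for n,c in (("top",(340,155,420,285)),("scene",(130,110,280,240))):
    im=get_image(n); crop(n,im,c,4.5,f"g_{n}.png")
E
```

```text
2.45
[ 0.00026317 -0.00017682  0.00057789]
4.9583 0.0199340126442116 [-0.17205061  0.25905766 -0.85126834] [ 0.51073779 -0.28552406  0.04299419]
```

View pics/g_scene.png

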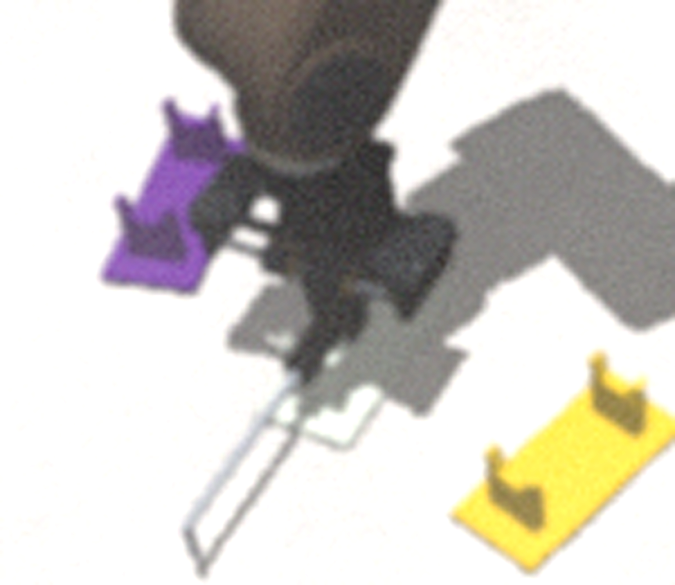

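The fingers hold the handle (opening 19.9 mm) and the rod is still in the stand. Next I'll lift it and carry it to the front of the store.

```bash
python3 - <<'E'
from h import *
g=np.load("grasp.npy"); p,r=g[6:9],g[9:]
movel(p+[0,0,.13],r,speed=.12)
o=observe(); print(o["clock"],o["opening"],o["wrist_force"],o["wrist_torque"])
q,rq=at_tip(store(-.13,0,.15),OY,.08)
movel([.42,-.27,q[2]+.02],r,speed=.2)
goto(q,rq); pause(.2)
o=observe(); print(o["clock"],o["opening"],o["wrist_force"],o["tool_pos"]-q)
print("pred tip/bend px",proj("top",[store(-.13,0,.15),store(-.13,0,.15)+Rrod(OY,.08)@[0,0,.04]]),proj("scene",[store(-.13,0,.15),store(-.13,0,.15)+Rrod(OY,.08)@[0,0,.04]]))
for n,c in (("top",(165,95,305,255)),("scene",(225,180,385,320))):
    im=get_image(n); crop(n,im,c,3.7,f"f_{n}.png")
E
```

```text
6.3417 0.019806871793902524 [-0.21019757 -0.57356166 -1.96482132] [0.07101004 0.06271351 0.02334346]
8.8667 0.019642768352307556 [-0.20064092  0.04257207 -1.72907303] [ 3.74754273e-04 -4.74969371e-04 -2.72182143e-05]
pred tip/bend px [[207.97454074 210.34482435]
 [205.09418823 209.78014606]] [[341.23809576 214.46622209]
 [343.15816661 204.96832561]]
```

View pics/f_top.png

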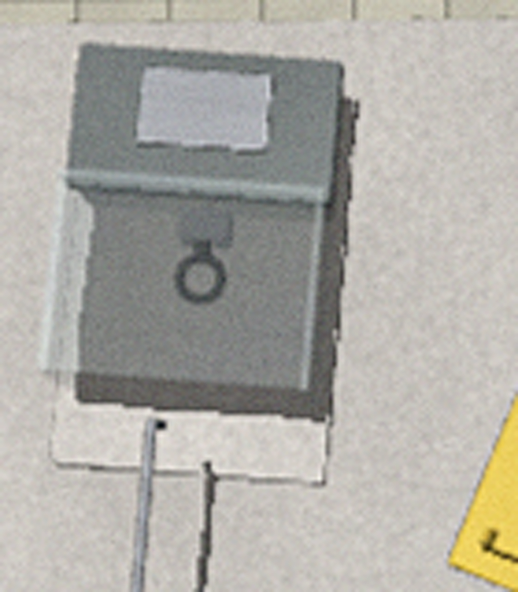

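View pics/f_scene.png

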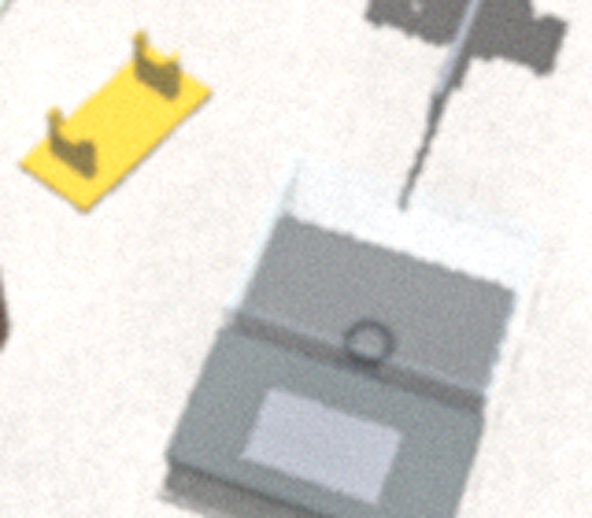

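Tip and bend sit at (208,210) and (206,209) in the top view, within about 1 px of prediction, so the rod hasn't slipped in the hand. Next is to lower and reach in above the ring.

```bash
python3 - <<'E'
from h import *
q,rq=at_tip(store(-.13,0,.050),OY,.08)
print(movel(q,rq,speed=.08,max_force=5))
q,rq=at_tip(store(0.002,0,.050),OY,.08)
print(movel(q,rq,speed=.06,max_force=4))
pause(.2)
o=observe(); print(o["clock"],o["opening"],o["wrist_force"],o["tool_pos"]-q)
t=store(.002,0,.05)
print("pred",proj("top",[t,t+Rrod(OY,.08)@[0,0,.04]]),proj("scene",[t,t+Rrod(OY,.08)@[0,0,.04]]))
for n,c in (("top",(180,130,260,210)),("scene",(280,230,370,310))):
    im=get_image(n); crop(n,im,c,7,f"r_{n}.png")
E
```

```text
False
False
12.9167 0.019706411830844935 [-0.75606205  0.07774033 -1.98051129] [-5.48789654e-05 -1.19047411e-07  1.88839800e-05]
pred [[218.44274243 169.2202202 ]
 [216.1894317  167.33721852]] [[324.02732017 269.95465438]
 [325.51832005 261.85340574]]
```

View pics/r_top.png

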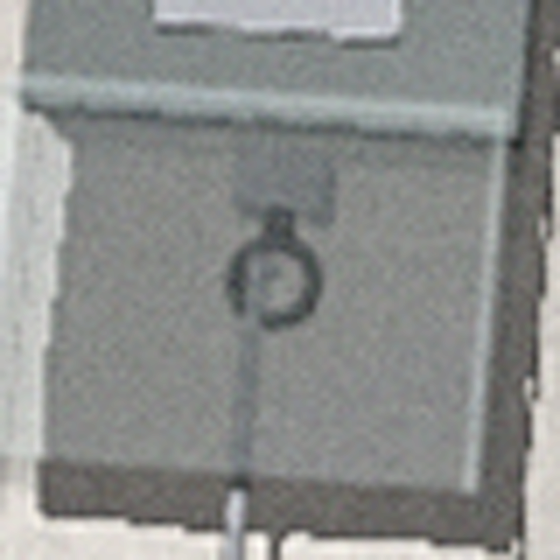

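View pics/r_scene.png

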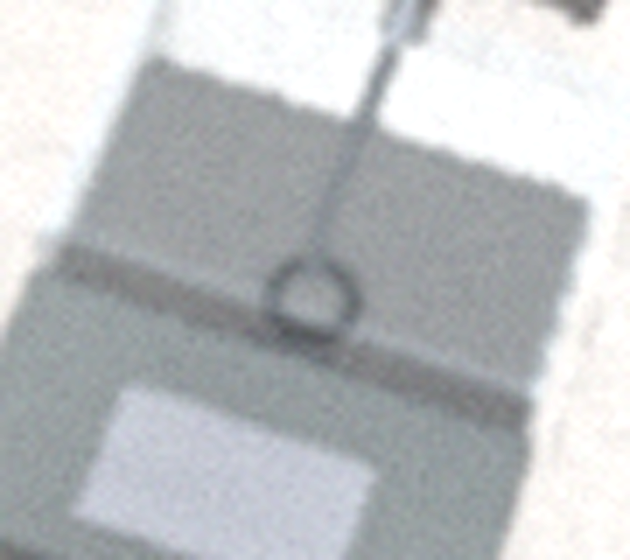

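```bash
python3 - <<'E'
from h import *
out=[]
for n,c,f in (("top",(195,145,245,200),"t.npy"),("scene",(300,240,350,295),"s.npy")):
    b=np.load(f).astype(float)
    ims=[get_image(n).astype(float) for _ in range(8)]
    a=np.mean(ims,0)
    x0,y0,x1,y1=c
    for im,g,o in ((a,3,-100),(np.abs(a-b),10,0)):
        k=im[y0:y1,x0:x1].mean(2); k=(k-k.min())*g*0.9 if o else k*g
        out.append(cv2.resize(np.clip(k,0,255).astype(np.uint8),None,fx=7,fy=7,interpolation=cv2.INTER_CUBIC))
cv2.imwrite("pics/d.png",np.vstack([np.hstack(out[:2]),np.hstack(out[2:])])[:, :])
print(np.vstack([np.hstack(out[:2]),np.hstack(out[2:])]).shape)
E
```

```text
(770, 700)
```

View pics/d.png

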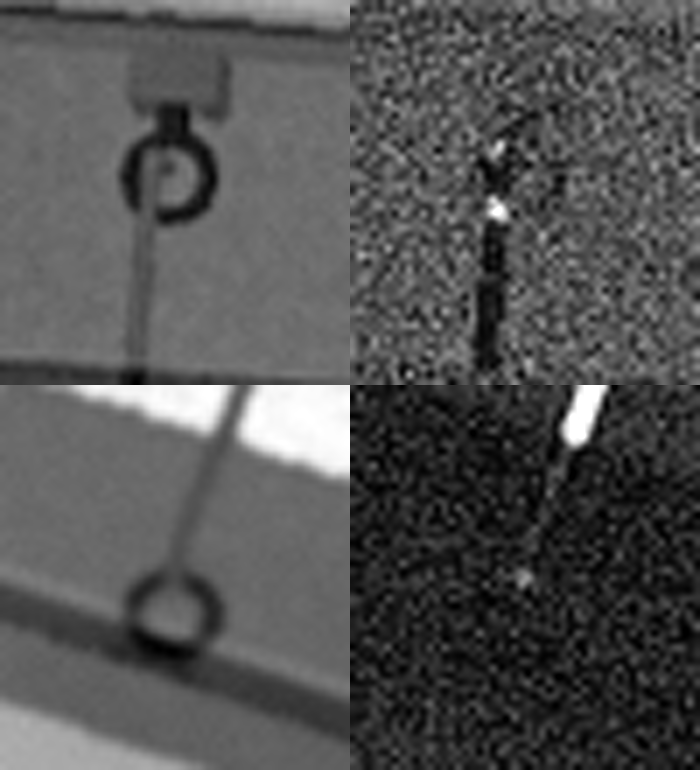

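With 8 frames averaged, the top view puts the tip at (218.9,168.9) and the ring centre at (219.2,170.3). Corrected for height, the tip is within about 2 mm of centre, inside the ±9 mm tolerance. Descending.

```bash
python3 - <<'E'
from h import *
q,rq=at_tip(store(0.001,0,.0175),OY,.08)
print(movel(q,rq,speed=.03,max_force=3))
pause(.2)
o=observe(); print(o["clock"],o["opening"],o["wrist_force"],o["tool_pos"]-q)
im=np.mean([get_image("top").astype(float) for _ in range(4)],0); crop("top",im,(180,130,260,210),7,"i_top.png")
im=np.mean([get_image("scene").astype(float) for _ in range(4)],0); crop("scene",im,(280,230,370,310),7,"i_scene.png")
E
```

```text
False
15.25 0.019775179029253933 [ 0.44608956  0.06131715 -2.67852912] [5.26032801e-05 2.77430335e-05 1.50576431e-04]
```

View pics/i_top.png

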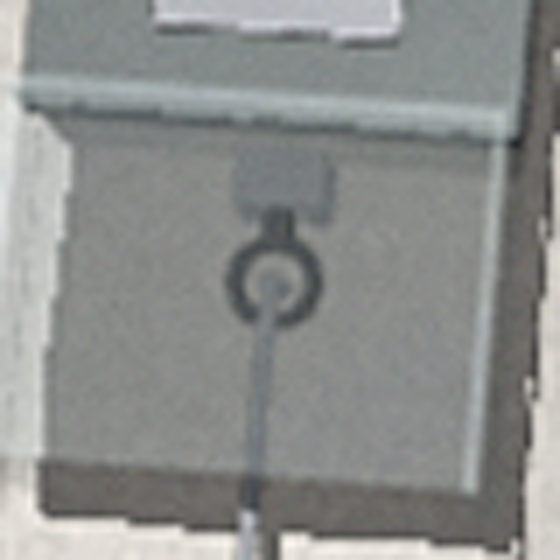

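View pics/i_scene.png

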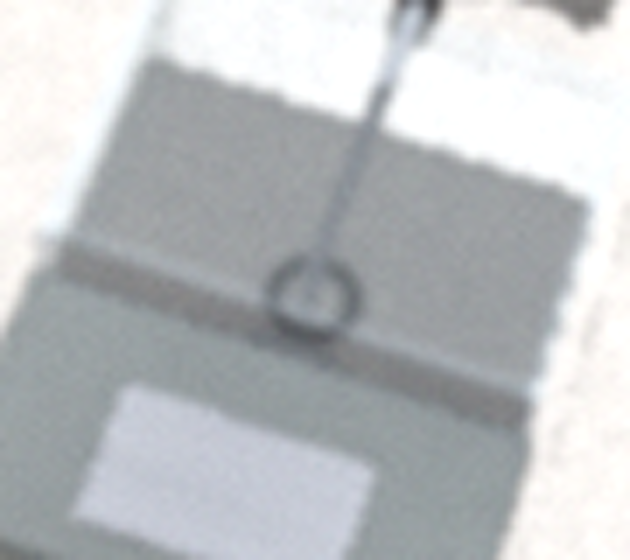

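The prong is inside the ring in both views: (275,285) in the top crop, (312,297) in the scene crop. Now draw: quick to -0.044, then slow with a force stop.

```bash
python3 - <<'E'
from h import *
X=np.array([np.cos(OY),np.sin(OY),0])
f0=observe()["wrist_force"]
q,rq=at_tip(store(-.044,0,.0175),OY,.08)
print(movel(q,rq,speed=.02,max_force=9))
o=observe(); print(o["clock"],(o["wrist_force"]-f0)@X,o["wrist_force"]-f0,o["tool_pos"]-q)
q,rq=at_tip(store(-.075,0,.0175),OY,.08)
print(movel(q,rq,speed=.004,max_force=5))
for i in range(3):
    o=observe(); print(o["clock"],(o["wrist_force"]-f0)@X,o["wrist_force"]-f0,(o["tool_pos"]-q)@X,o["opening"]); pause(.05)
np.save("f0.npy",f0)
E
```

```text
False
18.05 1.7297774887322814 [ 1.72716866 -0.10468676 -0.30895347] [ 2.58512955e-05 -1.53613456e-05 -3.05672113e-06]
True
20.8583 1.7539549725958126 [1.77200941 0.13395097 0.16231388] 0.024728592126562702 0.019756580231663847
20.9083 1.3183310088940292 [1.40583432 0.95824744 0.25665351] 0.024730248536604892 0.0197491088645188
20.9583 0.4498741967947604 [0.4524338  0.01033291 0.56676027] 0.0247277107681304 0.019662090755634354
```

```bash
python3 - <<'E'
from h import *
X=np.array([np.cos(OY),np.sin(OY),0]); f0=np.load("f0.npy")
def F(n=6):
    a=[]
    for _ in range(n): a.append((observe()["wrist_force"]-f0)@X); pause(.02)
    return np.mean(a),np.std(a)
o=observe(); p0=o["tool_pos"]; r=o["tcp_rot"]
q,rq=at_tip(store(-.0503,0,.0175),OY,.08); print("off",(p0-q)@X, p0-q)
print(F())
for k in range(1,7):
    hit=movel(q-X*.0005*k,rq,speed=.005,max_force=6); f=F(); o=observe()
    print(k,hit,np.round(f,2),((o["tool_pos"]-q)@X*1e3).round(3),o["wrist_force"]-f0,o["clock"])
    if f[0]>9: break
im=get_image("top"); crop("top",im,(180,130,260,210),7,"p_top.png")
E
```

```text
off 5.809077041989378e-05 [ 7.91070849e-05  2.41273541e-04 -1.43531199e-04]
(np.float64(1.259407055714578), np.float64(0.19273414757252783))
1 False [4.19 0.79] -0.18 [ 4.55242125  1.28934788 -0.71838143] 21.525
2 False [5.98 0.44] -0.286 [ 6.40303379  0.59856253 -0.27659908] 21.875
3 False [8.14 0.54] -0.358 [ 7.74535292 -0.34089086 -1.35471948] 22.225
4 False [9.79 0.46] -0.411 [10.35129412 -0.50257709 -1.22081893] 22.575
```

View pics/p_top.png

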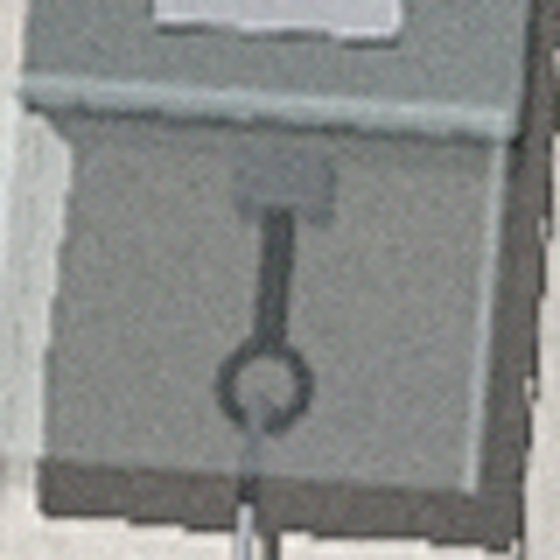

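The ring is now at crop (265,385), about 41 mm nearer than it started, and it is rigid against the stop. Raising the pull to about 15 N.

```bash
python3 - <<'E'
from h import *
X=np.array([np.cos(OY),np.sin(OY),0]); f0=np.load("f0.npy")
def F(n=6):
    a=[]
    for _ in range(n): a.append((observe()["wrist_force"]-f0)@X); pause(.02)
    return np.mean(a),np.std(a),np.max(a)
q,rq=at_tip(store(-.0503,0,.0175),OY,.08)
d=.002
while d<.006:
    d+=.0004
    movel(q-X*d,rq,speed=.004,max_force=4); f=F(); print(round(d,4),np.round(f,2),observe()["clock"])
    if f[0]>14.2: break
print(F(50),observe()["wrist_force"]-f0,observe()["clock"])
# relax and unhook
movel(q+X*.0005,rq,speed=.006); print(F())
movel(q+X*.0075,rq,speed=.02,max_force=3); f=F(); o=observe(); print(f,((o["tool_pos"]-q)@X*1e3))
p=o["tool_pos"]
im=np.mean([get_image("top").astype(float) for _ in range(4)],0); crop("top",im,(180,130,260,210),7,"u_top.png")
print(observe()["clock"])
E
```

```text
0.0024 [11.13  0.47 12.12] 22.975
0.0028 [13.18  0.44 13.83] 23.325
0.0032 [13.89  0.45 14.38] 23.675
0.0036 [15.81  0.31 16.28] 24.025
(np.float64(15.497755039045273), np.float64(0.508393140017113), np.float64(16.86458222907913)) [15.65831402 -0.68220393 -1.9611703 ] 24.8583
(np.float64(1.1786677325617534), np.float64(0.4873256577705531), np.float64(1.827160854697108))
(np.float64(0.4025322974217544), np.float64(0.4846474730879076), np.float64(1.0759137173543047)) 7.381471740023958
26.5917
```

View pics/u_top.png

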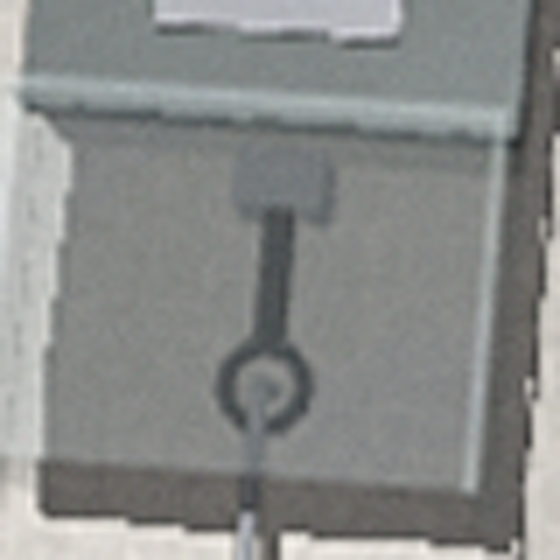

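The hold was about 15.5 N at the stop and ran about 1.2 s counting the last step. The prong is now centred in the drawn ring with no load on it. Next I'll lift it out, retract, and check for slip before placing.

```bash
python3 - <<'E'
from h import *
X=np.array([np.cos(OY),np.sin(OY),0])
o=observe(); p=o["tool_pos"]; r=o["tcp_rot"]
print(movel(p+[0,0,.033],speed=.04,max_force=5))
print(movel(p+[0,0,.033]-X*.088,speed=.06,max_force=5))
q,rq=at_tip(store(-.13,0,.15),OY,.08)
movel(q,rq,speed=.1)
g=np.load("grasp.npy"); pg,rg=g[6:9],g[9:]
goto([.42,-.27,q[2]+.02],rg)
movel(pg+[0,0,.05],rg,speed=.15)
pause(.2); o=observe(); print(o["clock"],o["opening"],o["tool_pos"]-pg,o["wrist_force"])
d=np.array([0,0,.05]); R=Rrod(SY,0); c=ST+[0,0,.062]+d
P=[c+R@[.22,0,0],c+R@[.22,0,-.04]]
print("pred",proj("top",P).round(1),proj("scene",P).round(1))
for n,cc in (("top",(340,120,450,270)),("scene",(130,130,250,250))):
    im=np.mean([get_image(n).astype(float) for _ in range(2)],0); crop(n,im,cc,4.5,f"b_{n}.png")
im=get_image("top"); crop("top",im,(165,95,305,255),3.5,"b_store.png")
print("pred crop",(proj("top",P)-[340,120])*4.5,(proj("scene",P)-[130,130])*4.5)
E
```

```text
False
False
33.2083 0.019855760558749713 [-0.00019121 -0.00012598  0.05069951] [-0.37357123  0.79505397 -1.24316144]
pred [[389.  164.1]
 [385.5 167.2]] [[167.6 217.4]
 [170.3 225.2]]
pred crop [[220.46096276 198.34578266]
 [204.88561272 212.48065323]] [[169.1814791  393.12105972]
 [181.35326399 428.60078548]]
```

View pics/b_top.png

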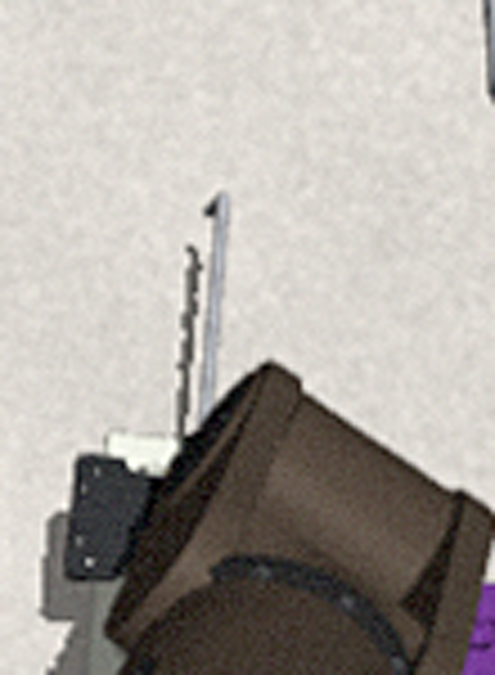

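View pics/b_scene.png

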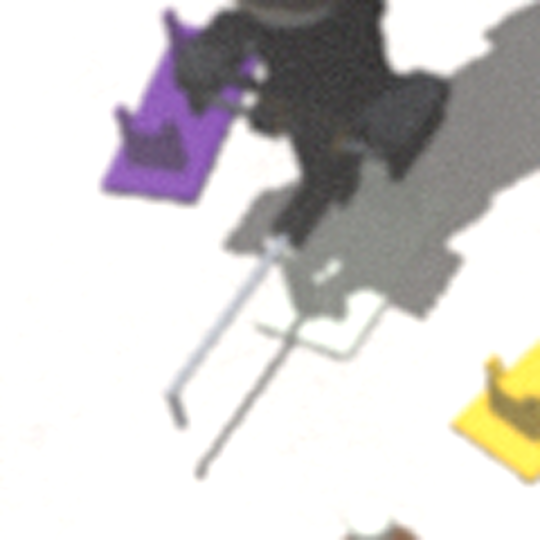

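View pics/b_store.png

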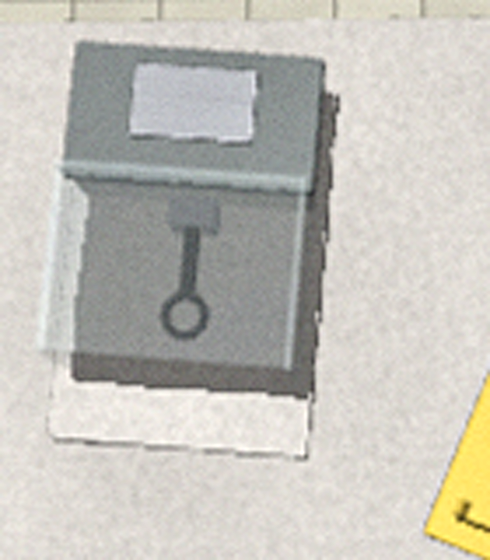

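The bolt is still drawn, with the ring at crop (185,315). The rod's bend in both views is within 1 px of where an unslipped grip puts it, so I'll lower it into the stand.

```bash
python3 - <<'E'
from h import *
g=np.load("grasp.npy"); pg,rg=g[6:9],g[9:]
movel(pg+[0,0,.012],rg,speed=.1)
pause(.1); print(movel(pg+[0,0,-.0003],rg,speed=.02,max_force=6))
o=observe(); print(o["clock"],o["opening"],o["tool_pos"]-pg,o["wrist_force"])
for n,cc in (("top",(340,140,450,270)),("scene",(130,130,250,250))):
    im=get_image(n); crop(n,im,cc,4.5,f"l_{n}.png")
E
```

```text
True
34.6833 0.019639460496797365 [-1.41901436e-04  8.98978492e-05 -3.03382378e-05] [-0.84916042  0.24462255  5.48001443]
```

View pics/l_scene.png

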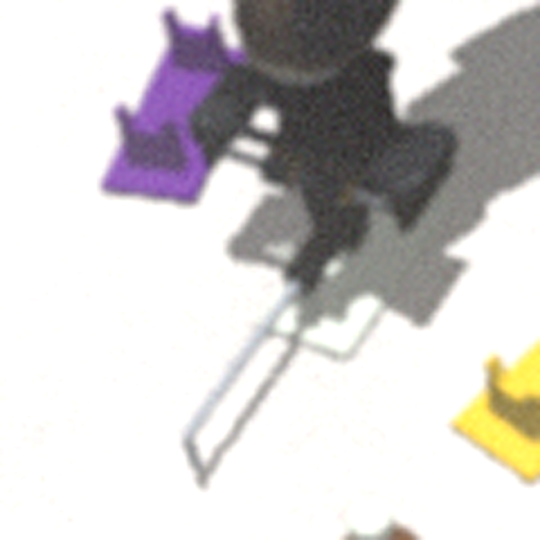

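The rod is seated at its original height, with a 6 N contact rise at the expected z. Releasing and withdrawing.

```bash
python3 - <<'E'
from h import *
g=np.load("grasp.npy"); pg,rg=g[6:9],g[9:]
gripper_open(); pause(.2)
o=observe(); print(o["opening"],o["wrist_force"])
movel(pg+[0,0,.15],rg,speed=.1)
set_joints([-1.262,.491,1.559,0,1.092,-.106]); pause(.3)
print(observe()["clock"],observe()["wrist_force"])
t=get_image("top"); crop("top",t,(340,155,420,285),4.5,"e1.png"); crop("top",t,(165,95,275,235),4,"e2.png")
cv2.imwrite("pics/e_top.png",t[:,:,::-1])
b=np.load("t.npy"); a=cv2.imread("pics/c1.png"); e=cv2.imread("pics/e1.png"); cv2.imwrite("pics/e12.png",np.hstack([a,e]))
E
```

```text
0.09540526083077351 [ 0.4292211  -0.69106227  0.02197828]
39.675 [ 1.04918782  0.26716777 -0.29021346]
```

View pics/e12.png

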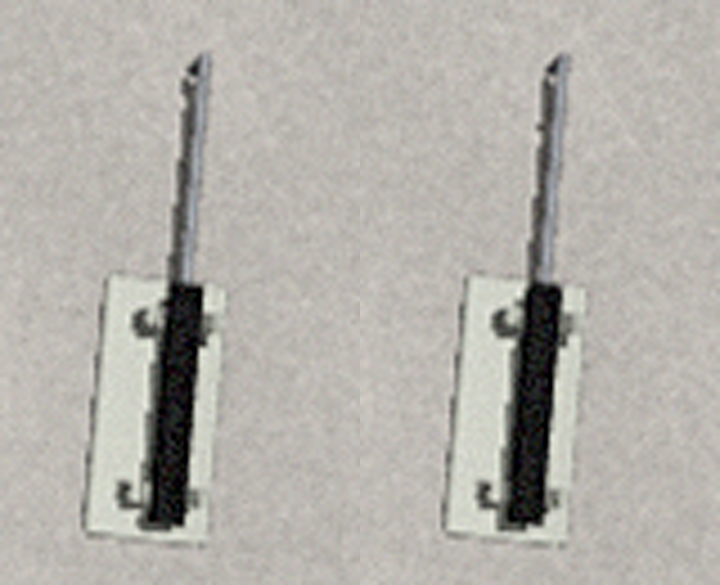

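View pics/e_top.png

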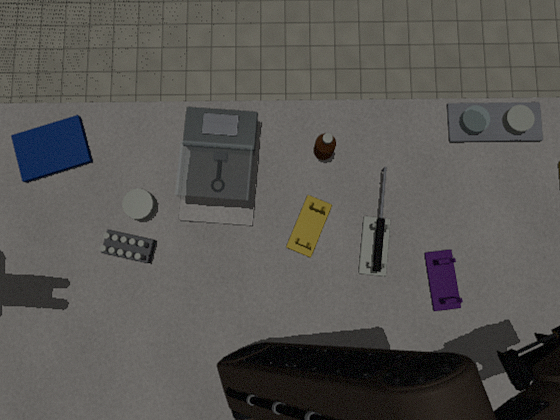

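The rod lies as before and the bystanders haven't moved. The ring is at about (217.5,185). Last check is the ring's final position, then hand in.

```bash
python3 - <<'E'
from h import *
X=np.array([np.cos(OY),np.sin(OY),0])
for n,c in (("top",(180,130,260,210)),):
    im=np.mean([get_image(n).astype(float) for _ in range(4)],0); crop(n,im,c,7,"z.png")
for uv in ((265,385),(275,280)):
    p=back("top",[(uv[0]+.5)/7-.5+180,(uv[1]+.5)/7-.5+130],.034)[0]; print(p,(p-OR)@X)
hand_in()
E
```

```text
[0.68125113 0.17236465 0.034     ] -0.04051796946731009
[0.72589441 0.16854837 0.034     ] 0.004288122479501925
the job is handed in; nothing more can be done
```

View pics/z.png

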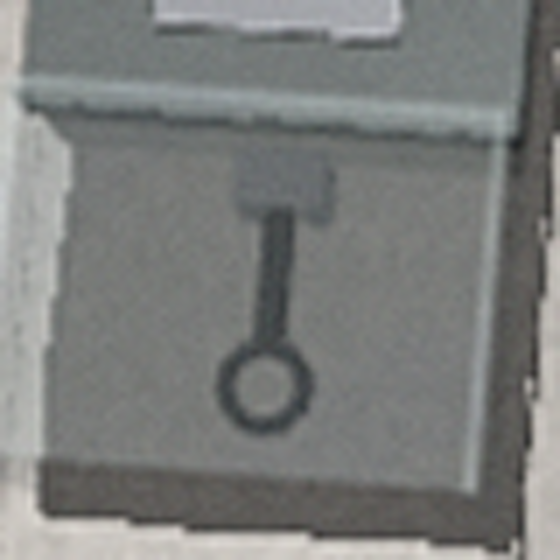

